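# Snap the lock-cylinder case shut and keep it pressed

### The arm

A 6-joint arm with a two-finger parallel gripper is mounted at the origin on the work surface. World frame = base frame: x ahead of the robot, y to its left, z up, the work surface at z = 0. Lengths are in m, angles in degrees, forces in N, time in s.
With the tool pointing down it reaches from about 0.25 to 0.725 m from the base axis. Payload 9.7 kg.
Tool frame: the origin (TCP) lies at the very end of the fingers, on their centre line; the grasp point (between the pads) lies 19 mm behind it (bot.grip_depth is the distance from the TCP to the grasp point, in m); z points along the fingers, y is the direction in which the jaws open and shut (so a half turn about z gives the same grasp; the last joint's range is limited). The gripper opens to 85 mm and grips with 20 to 120 N. Pads are 22 mm wide; open, the fingers measure 114 mm over their backs; the gripper's body (76 mm by 85 mm) begins 54 mm behind the grasp point. The pads swing forward as they close: fully open they stand 13 mm farther back than shut.
Start: joints at [73.682, 4.979, 10.078, 95.1, 0, 90], TCP at [0.155, 0.528, 0.231] pointing down, gripper open.
Joint ranges: [-179.16, 179.16], [-48.56, 103.87], [-65.8, 70.77], [-126.05, 130.52], [-82.76, 87.17], [-180, 180]. Speed limits (degrees/s): [127.2, 127.2, 147.25, 180, 180, 180].

### API

Orientations are given as [roll, pitch, yaw] about the fixed x, y, z axes, in that order (R = Rz(yaw) Ry(pitch) Rx(roll)).
In Python, from workcell import telemetry, optics, order, bot gives the robot as it stands. The module is installed in compiled form; this text tells all that it offers.
- The arm moves only by the shell command python3 -m inch 'ROWS' [FORCE]. ROWS is JSON, a list of rows, each a list of 7 numbers: the shift along the tool's x, y, z in m, then the turn, a rotation vector about the tool's x, y, z in rad, then the closure, from 0 (fully open) to 1 (shut). In form: [[tx, ty, tz, rx, ry, rz, grip], ...]. A call has 1 to 12 rows; each row is the pose to reach, as a shift and turn from the pose commanded when the call began, along the tool's axes at that moment; what a row does not reach only later rows make up. A row lasts 1/12 s, in which the tool goes at most 41.7 mm and 7.16 degrees, less where a joint would pass 70% of its speed; a pose out of reach is approached as far as the arm can. A call with a gripper value outside its range is refused whole. The fingers move at their own pace and stop on an object; FORCE is the grip in N (left out, the last holds). Time passes only in rows, so rows that repeat a pose let the fingers close. It gives the time, the measured TCP pose, the force and the opening at its end, in the units of the state.
- telemetry.get_obs(): the state, without advancing time (a new reading comes with each control period).
- optics.camera(name): name is "scene" or "side" or "wrist"; returns (picture, depth): 480x640x3 uint8, red, green, blue; 480x640 float32, m along the optical axis (not along the pixel's ray), 0 where there is no reading.
- optics.camera_info(name): a dict with "camera_matrix" (3x3 intrinsics, pixels), "xyz" and "attitude" of the camera in the world; the wrist camera has in their place "mount" (4x4, takes a point from camera to tool coordinates, whose origin is the TCP and whose axes are the flange's). Camera axes: x right, y down, z forward; pixel columns grow to the right and rows downward; lengths in m; the calibration is good to about 2 mm. A picture is of the moment at which its call begins: read the wrist's pose just before it. camera_info takes no time and is no camera call.
- order.job_done(): hands the job in, once; it reports no verdict.
The state is a dict: "time": time; "q": joint angles; "qd": joint speeds; "joint_efforts": joint torques, N m; "ee_pos": TCP position; "tcp_rot": TCP orientation; "wrist_force": force on the tool from outside, world axes, zero at the start; "torque": the same for the moment, N m; "opening": finger opening in m.
Only numpy, scipy, OpenCV 4.12 (cv2) and the standard library are available. Lean on these libraries where they do the work, as an engineer would, in place of code of your own. Each camera call takes 0.05 s, during which the arm holds its last target. There are 200 camera calls.

### The job

Two grey cases of lock cylinders stand open on the shop counter: lower the hinged lid of the larger one onto its base, then press down with the shut fingertips on the middle of the lid's front edge until the catch snaps and the lid is fully closed. Keep pressing so that the lid beds down: finish while still holding it down with a steady, moderate push, not letting go and never forcing it hard. Leave the smaller case open as it is and do not disturb the other things on the counter.

Things in the scene. Friction and masses are not known exactly. Their poses are not given: they have to be found in the camera images.
- case: The larger of two grey plastic cases, fixed: base 140 (x, depth) x 190 (y, width) x 55 mm high, open on top, brass lock cylinders in black foam inside. Origin: centre of its underside, on the counter. Its x axis points from the front wall (catch, robot side) to the back wall (hinge), within 0.35 rad of the robot's x axis; z is up.
- case_lid (a joint): Hinge of the larger lid, rad: 0 fully shut, 1.57 upright, starts open at 1.2 to 1.75. Stiff: it stays where left; about 1.5 N at the front edge moves it. Coming down, its hook stops on a sprung catch at about 0.08; about 10 N down at the middle of the front edge (more if farther back) drives it on; below about 0.035 the resistance suddenly drops and it snaps to 0 and stays.
- case_hinge (a point): On the hinge line of the larger lid, middle of its width: 70 mm from the case's centre along the case's +x, 55.5 mm above the counter, in the plane of the lid's underside. Axes turn with the lid: from here it reaches 152 mm along -x (12 mm past the front wall when shut); 190 mm wide, 7 mm thick; z is the outward normal of its outer (upper) face.
- case_lid_edge (a point): The place to press: on the outer (upper) face of the larger lid, middle of its width, 12 mm in from the front edge, 140 mm from the hinge line. With the lid shut it is 62.5 mm above the counter. Axes as of case_hinge. A lip with the hook, 50 mm wide, hangs 26 mm below the lid's front edge here.
- small: The smaller grey case of the same kind, fixed: base 100 x 120 x 45 mm, lid open too (112 mm long, upright); to be left open. Origin and axes as of the larger one.
- small_lid_edge (a point): On the outer face of the smaller case's lid, 12 mm in from its free edge, 100 mm from its hinge.
- padlock: Bystander: brass padlock lying flat, 75 x 40 x 20 mm, origin under the body's centre.
- tape_roll: Bystander: paper tape roll lying flat, 60 mm across, 24 mm high, origin under its centre.
- screwdriver: Bystander: screwdriver lying across, behind and between the cases, 20 to 30 mm thick.
- tub: Bystander: white tub, 100 mm across, 170 mm high, origin under its centre.
- cartridge: Bystander: white cartridge standing upright, 48 mm across, 200 mm high, origin under its centre.
- carton: Bystander: cardboard carton, 90 x 120 x 50 mm, origin under its centre.
- tape_measure: Bystander: black tape measure, 70 x 35 x 60 mm, origin under its centre.
Mind the look-alikes: they are no part of the job. What is shaped like the case but purple or turquoise is not meant.

How it is judged:
By the outcome, as a careful person would: the job done as asked, in the order asked, and still so for the second after the job is handed in, while the arm keeps its last pose, push and grip.
It also fails if it takes over 64 s, if anything falls off the work surface, if the arm or the gripper's body presses on something with over 40 N, if the wrist force passes 120 N, or if a joint passes its speed limit or range.

## Working session

There is one attempt and no reset: what is moved stays moved. The work goes in short steps, Python scripts to look and compute and a shell command to move; the robot and the scene stay as the last step left them, time stands still between calls to the robot, and variables do not carry over. Pictures are saved under pics/ and viewed, about 8 in all and at most 12, crops included, and the job is handed in when it is done.

```bash
mkdir -p pics; cat > h.py <<'E'
import numpy as np, cv2
from scipy.spatial.transform import Rotation as R
from workcell import telemetry, optics, order, bot
def cam(name):
    o=telemetry.get_obs(); p,d=optics.camera(name); i=optics.camera_info(name)
    K=np.array(i["camera_matrix"])
    if "mount" in i:
        T=np.eye(4);T[:3,:3]=R.from_euler('xyz',o["tcp_rot"],degrees=True).as_matrix();T[:3,3]=o["ee_pos"];T=T@np.array(i["mount"])
    else:
        T=np.eye(4);a=np.array(i["attitude"]);T[:3,:3]=a if a.shape==(3,3) else R.from_euler('xyz',a,degrees=True).as_matrix();T[:3,3]=i["xyz"]
    v,u=np.mgrid[:480,:640]
    P=np.stack([(u-K[0,2])*d/K[0,0],(v-K[1,2])*d/K[1,1],d],-1)@T[:3,:3].T+T[:3,3]
    P[d==0]=np.nan
    return p,d,P
def save(p,f): cv2.imwrite('pics/'+f,cv2.cvtColor(p,cv2.COLOR_RGB2BGR))
E
python3 - <<'E'
from h import *
for n in("scene","side"):
    print(optics.camera_info(n)); p,d,P=cam(n); save(p,n+'0.png'); np.save(n+'P.npy',P); np.save(n+'I.npy',p)
    print(P[240,320],P[400,320])
print(telemetry.get_obs())
E
```

```text
{'camera_matrix': array([[446.62176195,   0.        , 319.84792307],
       [  0.        , 446.62176195, 244.01294887],
       [  0.        ,   0.        ,   1.        ]]), 'xyz': array([ 1.29578663, -0.06374015,  0.74405566]), 'attitude': array([-130.37386044,   -0.79555088,   87.00419319])}
[ 0.4023985 -0.0061962 -0.0032629] [ 0.92143412 -0.03500554  0.10369592]
{'camera_matrix': array([[609.16683931,   0.        , 322.5410409 ],
       [  0.        , 609.16683931, 236.0028898 ],
       [  0.        ,   0.        ,   1.        ]]), 'xyz': array([ 0.0209709 , -0.88271461,  1.15674155]), 'attitude': array([-137.2598395 ,   -0.98683198,  -26.58856456])}
[ 0.506445    0.05723314 -0.0031261 ] [ 0.30589717 -0.3462405  -0.00119921]
{'time': 0.1, 'q': array([ 7.36826438e+01,  5.00783428e+00,  1.00401189e+01,  9.51000811e+01,
       -2.30502294e-03,  8.99983145e+01]), 'qd': array([-0.06383949, -0.17789524,  0.06754561, -0.06330024,  0.04395388,
        0.01764461]), 'joint_efforts': array([ 2.83150021e-04, -5.21561980e+01,  4.65654945e+01,  1.59635145e-02,
        2.29411285e-05,  1.33365131e-05]), 'ee_pos': array([0.15448057, 0.52764811, 0.23066514]), 'tcp_rot': array([-1.79932203e+02,  2.30302689e-03,  1.63684332e+02]), 'wrist_force': array([-0.74124812,  0.37014742, -0.10671654]), 'torque': array([-0.05013271,  0.00851874, -0.01543683]), 'opening': 0.08553018505034236}
```

View pics/scene0.png

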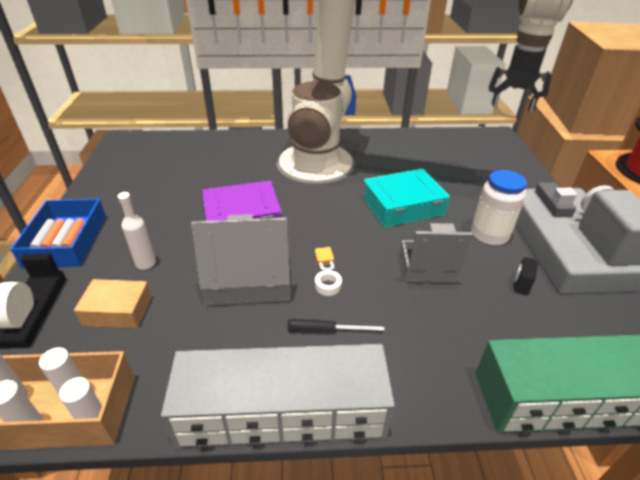

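View pics/side0.png

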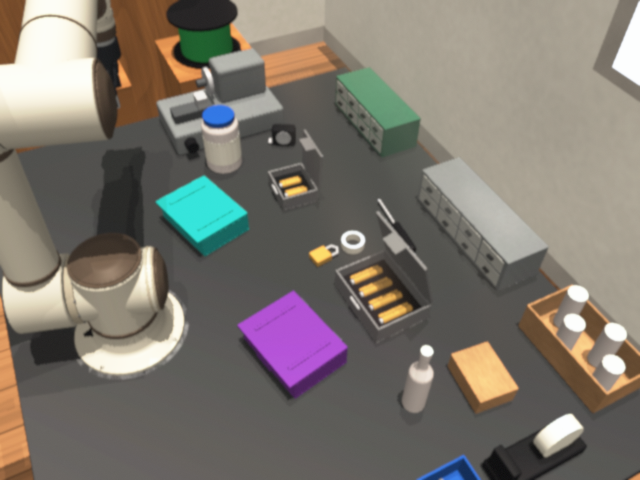

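The scene view shows the larger grey lid from behind at about (242,258), its lower edge at row 300. The purple case stands in front of it, and the small case is at (435,255). The side view shows the larger base at (382,295) and its lid at (405,255). Next I fit the lid plane and the base.

```bash
python3 - <<'E'
from h import *
P=np.load('sceneP.npy')
A=P[228:285,208:280].reshape(-1,3);A=A[~np.isnan(A).any(1)]
for _ in range(4):
    c=A.mean(0);n=np.linalg.svd(A-c)[2][2];r=(A-c)@n;A=A[abs(r)<max(.003,2*r.std())]
n*=np.sign(n[0]);print('lid plane c',c,'n',n,'std',r.std(),'angle from vertical deg',np.degrees(np.arcsin(n[2])),'yaw',np.degrees(np.arctan2(n[1],n[0])))
Q=P[205:315,180:310].reshape(-1,3);m=(abs((Q-c)@n)<.004)&(Q[:,2]>.045);L=Q[m]
w=np.array([-n[1],n[0],0]);w/=np.linalg.norm(w);up=np.cross(n,w)
a=(L-c)@w;b=(L-c)@up
print('width',np.percentile(a,[.5,1,50,99,99.5]),'up',np.percentile(b,[.5,1,50,99,99.5]))
mid=(np.percentile(a,.7)+np.percentile(a,99.3))/2
for q in(1,99): print(q,c+mid*w+np.percentile(b,q)*up)
# side: base rim
S=np.load('sideP.npy');q=S[240:345,330:440].reshape(-1,3);q=q[(q[:,2]>.049)&(q[:,2]<.06)]
rc=cv2.minAreaRect((q[:,:2]*1000).astype(np.float32));print('rim rect mm',rc,len(q))
for nm,(r0,r1,c0,c1) in dict(purple=(290,395,235,350),teal=(175,255,155,250),small=(165,210,265,320),padl=(243,267,305,340),tape=(228,257,338,368),bottle=(345,415,400,436),tub=(105,175,198,245),carton=(340,415,445,520)).items():
    q=S[r0:r1,c0:c1].reshape(-1,3);q=q[q[:,2]>.012]
    print(nm,np.nanpercentile(q,2,0).round(3),np.nanpercentile(q,98,0).round(3))
print(R.from_euler('xyz',telemetry.get_obs()['tcp_rot'],degrees=True).as_matrix().round(3))
E
```

```text
lid plane c [ 0.6025055  -0.17682104  0.12511175] n [0.95975377 0.03558902 0.27857875] std 0.00134670846264667 angle from vertical deg 16.17539830503759 yaw 2.1236351352033918
width [-0.09719067 -0.09622861 -0.00443576  0.08954981  0.09053886] up [-0.07709654 -0.07447851  0.00732774  0.07867371  0.07921365]
1 [ 0.62336409 -0.17941545  0.05358159]
99 [ 0.58072844 -0.18099644  0.20067104]
rim rect mm ((492.6082763671875, -184.517578125), (248.98609924316406, 194.8262481689453), 1.8576643466949463) 812
purple [ 0.222 -0.318  0.018] [ 0.389 -0.125  0.066]
teal [0.171 0.131 0.016] [0.344 0.329 0.067]
small [0.463 0.184 0.014] [0.568 0.306 0.098]
padl [ 0.453 -0.026  0.012] [0.519 0.018 0.024]
tape [ 0.54  -0.029  0.013] [0.597 0.029 0.028]
bottle [ 0.451 -0.461  0.016] [ 0.488 -0.423  0.201]
tub [0.341 0.395 0.016] [0.494 0.596 0.172]
carton [ 0.577 -0.522  0.015] [ 0.669 -0.403  0.054]
[[-0.96   0.281 -0.   ]
 [ 0.281  0.96  -0.001]
 [-0.    -0.001 -1.   ]]
```

```bash
python3 -m inch '[[0,0,-0.13,0,0,0,1],[0,0,-0.13,0,0,0,1],[0,0,-0.13,0,0,0,1],[0,0,-0.13,0,0,0,1],[-0.355,-0.27,-0.13,0,0,0,1],[-0.355,-0.27,-0.13,0,0,0,1],[-0.355,-0.27,-0.13,0,0,0,1],[-0.355,-0.27,-0.13,0,0,0,1],[-0.355,-0.27,-0.13,0,0,0,1],[-0.355,-0.27,-0.13,0,0,0,1],[-0.355,-0.27,-0.13,0,0,0,1],[-0.355,-0.27,-0.13,0,0,0,1]]' 40; python3 -c "
from h import *
o=telemetry.get_obs();print(o['q'],o['tcp_rot'],o['ee_pos'],R.from_euler('xyz',o['tcp_rot'],degrees=True).as_matrix().round(3))"
```

```text
time: 1.1
ee_pos: [0.3531, 0.2578, 0.3612]
tcp_rot: [180.0, 0.0, 163.7]
wrist_force: [0.1, 0.6, 0.8]
opening: 0.0004
[ 3.61340126e+01 -5.15242786e+00  1.49355470e+01  1.10081559e+02
  7.86285351e-05  5.24337204e+01] [1.79994866e+02 3.84936303e-03 1.63700292e+02] [0.35306864 0.25778375 0.36119481] [[-0.96   0.281  0.   ]
 [ 0.281  0.96   0.   ]
 [-0.     0.    -1.   ]]
```

```bash
python3 -m inch '[[-0.404,-0.323,0.03,0,0,-0.32,1],[-0.404,-0.323,0.03,0,0,-0.32,1],[-0.404,-0.323,0.03,0,0,-0.32,1],[-0.404,-0.323,0.03,0,0,-0.32,1],[-0.404,-0.323,0.03,0,0,-0.32,1],[-0.404,-0.323,0.03,0,0,-0.32,1],[-0.404,-0.323,0.03,0,0,-0.32,1],[-0.404,-0.323,0.03,0,0,-0.32,1],[-0.404,-0.323,0.03,0,0,-0.32,1],[-0.404,-0.323,0.03,0,0,-0.32,1],[-0.404,-0.323,0.03,0,0,-0.32,1],[-0.404,-0.323,0.03,0,0,-0.32,1]]'; python3 -m inch '[[0,0,0,0,0,0,1],[0,0,0,0,0,0,1]]'; python3 - <<'E'
from h import *
o=telemetry.get_obs();print(o['q'])
p,d,P=cam('wrist');save(p,'wrist1.png');np.save('wP.npy',P)
p,d,P=cam('scene');save(p,'scene1.png')
E
```

```text
time: 2.1
ee_pos: [0.6296, -0.1364, 0.3328]
tcp_rot: [180.0, -0.0, -178.0]
wrist_force: [1.7, 0.5, -0.5]
opening: 0.0
time: 2.27
ee_pos: [0.6299, -0.1365, 0.3296]
tcp_rot: [179.9, -0.3, -178.1]
wrist_force: [0.4, 0.7, 1.6]
opening: -0.0
[-1.22253353e+01  2.44729441e+01  4.51024355e+01  1.10934154e+02
  2.16408874e-03 -1.40818687e+01]
```

View pics/wrist1.png

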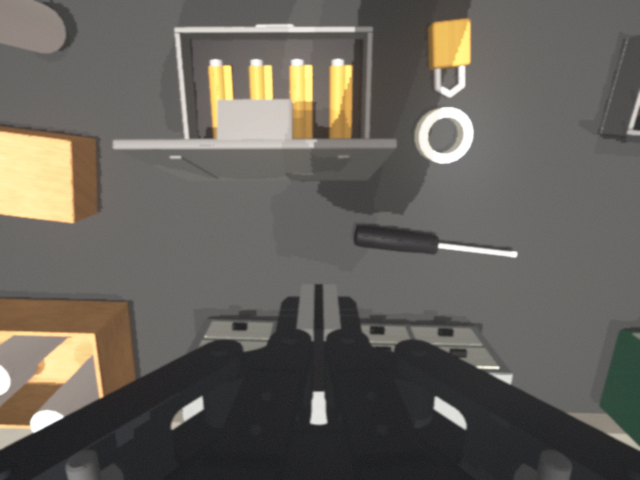

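The wrist view shows the lid's free edge at row 145, columns 113–397. The base's front rim is at row 30, columns 175–372, and the fingertips are at (319,290), about 45 mm to the lid's +y side. I'll refine the case pose from this nearer view.

```bash
python3 - <<'E'
from h import *
P=np.load('wP.npy')
q=P[20:140,165:385].reshape(-1,3);q=q[(q[:,2]>.048)&(q[:,2]<.062)]
print('rim',np.percentile(q,[1,50,99],axis=0).round(4).tolist(),len(q))
q=q[q[:,0]<.49];print('front rim fit',np.polyfit(q[:,1],q[:,0],1),np.percentile(q,[1,99],axis=0).round(4).tolist())
A=P[148:176,170:360].reshape(-1,3);A=A[(A[:,2]>.07)]
for _ in range(3):
    c=A.mean(0);n=np.linalg.svd(A-c)[2][2];A=A[abs((A-c)@n)<.004]
n*=np.sign(n[0]);print('lid',c,n,np.degrees(np.arctan2(n[2],n[0])))
e=P[136:152,105:405].reshape(-1,3);e=e[e[:,2]>.17];print('top edge',np.percentile(e,[1,50,99],axis=0).round(4).tolist())
E
```

```text
rim [[0.473, -0.2776, 0.0483], [0.482, -0.1929, 0.0549], [0.5774, -0.0868, 0.0571]] 2712
front rim fit [-0.02573642  0.47366922] [[0.4728, -0.2773, 0.0486], [0.4889, -0.0895, 0.0571]]
lid [ 0.59277873 -0.1796697   0.15577988] [0.95926255 0.03460465 0.28038878] 16.293440030927325
top edge [[0.5701, -0.2726, 0.1945], [0.5764, -0.1801, 0.2023], [0.5833, -0.0881, 0.2044]]
```

```bash
python3 -m inch '[[0.002,-0.044,0,0,0,0,1],[0.002,-0.044,0.04,0,0,0,1],[0.002,-0.044,0.08,0,0,0,1],[0.002,-0.044,0.12,0,0,0,1],[0.002,-0.044,0.148,0,0,0,1],[0.002,-0.044,0.148,0,0,0,1],[0.002,-0.044,0.148,0,0,0,1]]'; python3 -c "
from h import *
import numpy as np
o=telemetry.get_obs();p=o['ee_pos'];Rm=R.from_euler('xyz',o['tcp_rot'],degrees=True).as_matrix()
print(p)
h=np.array([.6165,-.180,.0555]);y=np.radians(2);ex=np.array([np.cos(y),np.sin(y),0]);ez=np.array([0,0,1.])
for k,t in enumerate([74,70,65,60,55,50,45,40,35,30,25,20,15,12,9,7,5]):
    r=.125+.01*(k/16); t=np.radians(t)
    T=h-ex*r*np.cos(t)+ez*r*np.sin(t)+.007*(ex*np.sin(t)+ez*np.cos(t))+.011*ex*np.cos(np.radians(0))
    print(round(np.degrees(t)),T.round(4),(Rm.T@(T-p)).round(3))
"
```

```text
time: 2.95
ee_pos: [0.6273, -0.1771, 0.1864]
tcp_rot: [180.0, -0.0, -177.9]
wrist_force: [1.0, 0.4, 0.3]
opening: 0.0003
[ 0.62734727 -0.17705331  0.18640057]
74 [ 0.5998 -0.1806  0.1776] [ 0.028 -0.003  0.009]
70 [ 0.5911 -0.1809  0.1759] [ 0.036 -0.003  0.01 ]
65 [ 0.5805 -0.1813  0.1729] [ 0.047 -0.002  0.014]
60 [ 0.5702 -0.1816  0.1689] [ 0.057 -0.002  0.018]
55 [ 0.5601 -0.182   0.164 ] [ 0.067 -0.002  0.022]
50 [ 0.5505 -0.1823  0.1581] [ 0.077 -0.002  0.028]
45 [ 0.5415 -0.1826  0.1515] [ 0.086 -0.002  0.035]
40 [ 0.5329 -0.1829  0.144 ] [ 0.095 -0.002  0.042]
35 [ 0.5251 -0.1832  0.1358] [ 0.102 -0.002  0.051]
30 [ 0.5179 -0.1834  0.1269] [ 0.11  -0.002  0.06 ]
25 [ 0.5116 -0.1837  0.1173] [ 0.116 -0.002  0.069]
20 [ 0.506  -0.1839  0.1072] [ 0.121 -0.002  0.079]
15 [ 0.5014 -0.184   0.0966] [ 0.126 -0.002  0.09 ]
12 [ 0.4988 -0.1841  0.09  ] [ 0.129 -0.002  0.096]
9 [ 0.4966 -0.1842  0.0833] [ 0.131 -0.002  0.103]
7 [ 0.4951 -0.1842  0.0788] [ 0.132 -0.002  0.108]
5 [ 0.4937 -0.1843  0.0742] [ 0.134 -0.002  0.112]
```

```bash
python3 -m inch '[[0.015,-0.003,0.009,0,0,0,1],[0.022,-0.003,0.009,0,0,0,1],[0.028,-0.003,0.009,0,0,0,1],[0.032,-0.003,0.01,0,0,0,1],[0.036,-0.003,0.01,0,0,0,1],[0.042,-0.003,0.012,0,0,0,1],[0.047,-0.003,0.014,0,0,0,1],[0.052,-0.003,0.016,0,0,0,1],[0.057,-0.003,0.018,0,0,0,1],[0.062,-0.003,0.02,0,0,0,1],[0.067,-0.003,0.022,0,0,0,1]]'; python3 - <<'E'
from h import *
p,d,P=cam('side');save(p[150:400,250:550],'side1.png')
E
```

```text
time: 3.87
ee_pos: [0.561, -0.1838, 0.1628]
tcp_rot: [180.0, -0.0, -178.0]
wrist_force: [1.4, -0.2, 0.5]
opening: -0.0001
```

View pics/side1.png

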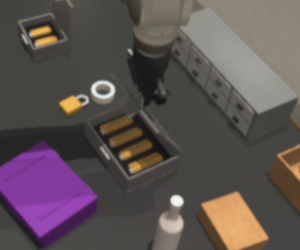

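The side crop is inconclusive: the lid would be nearly edge-on from there. I'll check with the scene camera.

```bash
python3 - <<'E'
from h import *
p,d,P=cam('scene');save(cv2.resize(p[130:350,130:430],None,fx=2,fy=2),'scene2.png')
q=P[200:310,190:300].reshape(-1,3);q=q[(q[:,2]>.06)&(q[:,1]<-.21)&(q[:,1]>-.27)&(q[:,0]>.45)&(q[:,0]<.65)]
c=q.mean(0);n=np.linalg.svd(q-c)[2][2];n*=np.sign(n[2]);print(c,n,np.degrees(np.arctan2(n[0],n[2])),((q-c)@n).std())
E
```

```text
[ 0.57941184 -0.23846326  0.13227622] [ 0.87876019 -0.26885308  0.39433306] 65.83241556682118 0.01244167453971019
```

View pics/scene2.png

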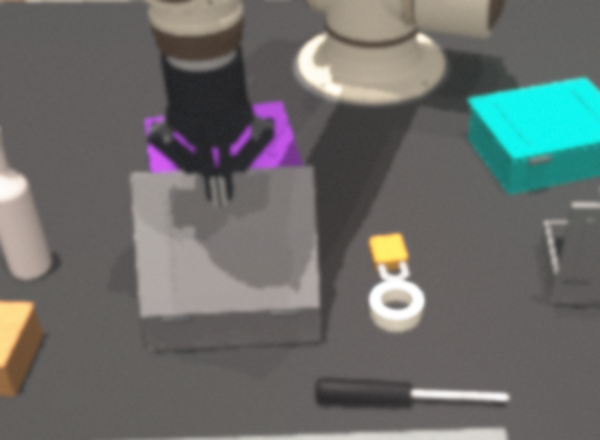

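The lid has come down to about 55°, with the fingertips on its outer face near the middle of the edge. I'll continue the arc.

```bash
python3 -m inch '[[0.005,0,0.003,0,0,0,1],[0.01,0,0.006,0,0,0,1],[0.015,0,0.0095,0,0,0,1],[0.019,0,0.013,0,0,0,1],[0.024,0,0.0165,0,0,0,1],[0.028,0,0.02,0,0,0,1],[0.032,0,0.0245,0,0,0,1],[0.035,0,0.029,0,0,0,1],[0.039,0,0.0335,0,0,0,1],[0.043,0,0.038,0,0,0,1],[0.046,0,0.0425,0,0,0,1],[0.049,0,0.047,0,0,0,1]]';python3 -m inch '[[0.003,0,0.005,0,0,0,1],[0.005,0,0.01,0,0,0,1],[0.008,0,0.015,0,0,0,1],[0.01,0,0.021,0,0,0,1],[0.01,0,0.021,0,0,0,1]]'
python3 - <<'E'
from h import *
p,d,P=cam('scene')
q=P[200:310,190:300].reshape(-1,3);q=q[(q[:,2]>.068)&(q[:,1]<-.215)&(q[:,1]>-.265)&(q[:,0]>.47)&(q[:,0]<.61)]
for _ in range(4):
    c=np.median(q,0) if _==0 else q.mean(0);n=np.linalg.svd(q-c)[2][2];n*=np.sign(n[2]);q=q[abs((q-c)@n)<.006]
print(c,n,np.degrees(np.arctan2(n[0],n[2])),len(q))
E
```

```text
time: 4.97
ee_pos: [0.5123, -0.1856, 0.1159]
tcp_rot: [-180.0, 0.0, -178.0]
wrist_force: [1.4, 0.0, 0.8]
opening: 0.0
time: 5.38
ee_pos: [0.5017, -0.1857, 0.0939]
tcp_rot: [180.0, -0.1, -178.0]
wrist_force: [0.3, 0.5, -1.0]
opening: 0.0002
[ 0.52751527 -0.23412474  0.11246762] [-0.04844239 -0.99464726  0.09126973] -27.957607474573003 355
```

```bash
python3 -m inch '[[0,0,-0.015,0,0,0,1],[0,0,-0.015,0,0,0,1],[0.012,0.0005,-0.015,0,0,0,1],[0.0235,0.0005,-0.015,0,0,0,1],[0.0235,0.0005,-0.012,0,0,0,1],[0.0235,0.0005,-0.005,0,0,0,1],[0.0235,0.0005,0.002,0,0,0,1],[0.0235,0.0005,0.008,0,0,0,1],[0.0235,0.0005,0.013,0,0,0,1],[0.0235,0.0005,0.017,0,0,0,1],[0.0235,0.0005,0.019,0,0,0,1],[0.0235,0.0005,0.019,0,0,0,1]]'
python3 - <<'E'
from h import *
o=telemetry.get_obs();print(o['ee_pos'],o['wrist_force'])
p,d,P=cam('scene');save(cv2.resize(p[130:350,130:430],None,fx=2,fy=2),'scene3.png')
E
```

```text
time: 6.43
ee_pos: [0.479, -0.1861, 0.0756]
tcp_rot: [180.0, -0.0, -178.0]
wrist_force: [-1.0, -0.2, 0.2]
opening: -0.0002
[ 0.47896942 -0.186101    0.07564999] [-0.95362027 -0.15682527  0.19217921]
```

View pics/scene3.png

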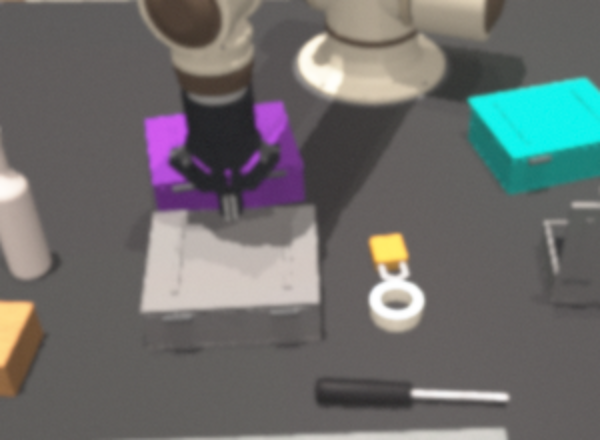

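The lid is nearly down and the fingertips are at the middle of its front edge: pixel (230,208), edge spanning columns 148–317. I'll press in small steps and watch the force.

```bash
python3 -m inch '[[0,0,0.001,0,0,0,1],[0,0,0.002,0,0,0,1],[0,0,0.003,0,0,0,1],[0,0,0.003,0,0,0,1]]'; python3 -m inch '[[0,0,0.001,0,0,0,1],[0,0,0.002,0,0,0,1],[0,0,0.002,0,0,0,1]]';python3 -m inch '[[0,0,0.001,0,0,0,1],[0,0,0.002,0,0,0,1],[0,0,0.002,0,0,0,1]]'
```

```text
time: 6.82
ee_pos: [0.4793, -0.1864, 0.074]
tcp_rot: [-180.0, 0.0, -178.0]
wrist_force: [-1.1, 0.8, 4.6]
opening: -0.0
time: 7.07
ee_pos: [0.4791, -0.1863, 0.0723]
tcp_rot: [-180.0, 0.0, -178.0]
wrist_force: [-3.6, 0.6, 7.0]
opening: 0.0002
time: 7.32
ee_pos: [0.4788, -0.1863, 0.0698]
tcp_rot: [-180.0, -0.0, -178.0]
wrist_force: [-3.4, -0.5, 4.2]
opening: 0.0001
```

```bash
for i in 1 2; do python3 -m inch '[[0,0,0.001,0,0,0,1],[0,0,0.001,0,0,0,1]]'; done; python3 -m inch '[[0,0,0.001,0,0,0,1],[0,0,0.001,0,0,0,1]]';  python3 -m inch '[[0,0,0.001,0,0,0,1],[0,0,0.001,0,0,0,1]]'
```

```text
time: 7.48
ee_pos: [0.4791, -0.1863, 0.0684]
tcp_rot: [-180.0, 0.0, -178.0]
wrist_force: [-1.5, 0.0, 2.2]
opening: 0.0001
time: 7.65
ee_pos: [0.4792, -0.1862, 0.067]
tcp_rot: [180.0, 0.0, -178.0]
wrist_force: [0.1, -0.3, 0.0]
opening: -0.0001
time: 7.82
ee_pos: [0.4791, -0.1861, 0.0659]
tcp_rot: [180.0, -0.0, -178.0]
wrist_force: [0.4, 0.1, 0.1]
opening: -0.0
time: 7.98
ee_pos: [0.4791, -0.1862, 0.0651]
tcp_rot: [180.0, -0.0, -178.0]
wrist_force: [0.3, 0.5, 0.0]
opening: 0.0003
```

The force dropped near z = 0.067, as the catch should. Next I bed the lid down.

```bash
python3 -m inch '[[0,0,0.001,0,0,0,1],[0,0,0.002,0,0,0,1],[0,0,0.002,0,0,0,1]]'; python3 -m inch '[[0,0,0.001,0,0,0,1],[0,0,0.001,0,0,0,1]]';  python3 -m inch '[[0,0,0.001,0,0,0,1],[0,0,0.001,0,0,0,1]]'
```

```text
time: 8.23
ee_pos: [0.479, -0.1862, 0.0631]
tcp_rot: [180.0, -0.0, -178.0]
wrist_force: [-0.6, 0.5, 0.4]
opening: 0.0004
time: 8.4
ee_pos: [0.4792, -0.1862, 0.0624]
tcp_rot: [-180.0, 0.0, -178.0]
wrist_force: [-0.6, -0.4, 0.3]
opening: -0.0001
time: 8.57
ee_pos: [0.4792, -0.1863, 0.0623]
tcp_rot: [-180.0, 0.0, -178.0]
wrist_force: [-3.2, 0.6, 6.9]
opening: -0.0004
```

```bash
python3 -m inch '[[0,0,0.0005,0,0,0,1],[0,0,0.001,0,0,0,1],[0,0,0.001,0,0,0,1],[0,0,0.001,0,0,0,1]]'; python3 -m inch '[[0,0,0.0005,0,0,0,1],[0,0,0.0005,0,0,0,1],[0,0,0.0005,0,0,0,1]]'
```

```text
time: 8.9
ee_pos: [0.4792, -0.1863, 0.0622]
tcp_rot: [-180.0, 0.1, -178.0]
wrist_force: [-6.6, 2.1, 15.6]
opening: -0.0
time: 9.15
ee_pos: [0.4793, -0.1863, 0.0621]
tcp_rot: [-180.0, 0.1, -178.0]
wrist_force: [-8.0, 2.7, 18.3]
opening: -0.0001
```

```bash
python3 -m inch '[[0,0,0.0003,0,0,0,1],[0,0,0.0003,0,0,0,1],[0,0,0.0003,0,0,0,1],[0,0,0.0003,0,0,0,1],[0,0,0.0003,0,0,0,1],[0,0,0.0003,0,0,0,1],[0,0,0.0003,0,0,0,1],[0,0,0.0003,0,0,0,1],[0,0,0.0003,0,0,0,1],[0,0,0.0003,0,0,0,1],[0,0,0.0003,0,0,0,1],[0,0,0.0003,0,0,0,1]]'
python3 - <<'E'
from h import *
p,d,P=cam('scene')
q=P[190:310,190:300].reshape(-1,3);q=q[(q[:,2]>.055)&(q[:,2]<.085)&(abs(q[:,1]+.182)>.04)&(abs(q[:,1]+.182)<.085)&(q[:,0]>.48)&(q[:,0]<.6)]
k=np.linalg.lstsq(np.c_[q[:,:2],np.ones(len(q))],q[:,2],rcond=None)[0];print('lid slope dz/dx,dy',k[:2],'z at x=.477,.6:',k@[.477,-.182,1],k@[.6,-.182,1],len(q))
p,d,P=cam('side');save(p[100:420,200:620],'side2.png')
print(telemetry.get_obs()['wrist_force'])
E
```

```text
time: 10.15
ee_pos: [0.4792, -0.1864, 0.0621]
tcp_rot: [-180.0, 0.1, -178.0]
wrist_force: [-8.5, 3.5, 20.7]
opening: 0.0003
lid slope dz/dx,dy [0.00145292 0.00074866] z at x=.477,.6: 0.05985437746886392 0.06003308640018279 1405
[-8.55098045  3.68048447 22.05580309]
```

View pics/side2.png

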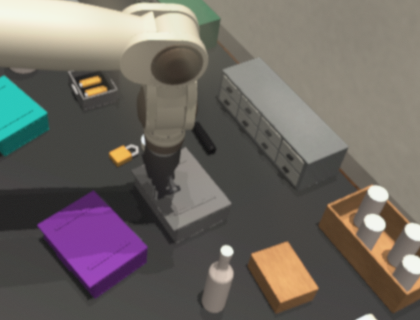

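The lid is flat (slope about 0), its height is right, and the force is steady at about 21 N. The side view shows the lid shut at (180,195), with the small case still open at (92,85) and the other things in place. I'm handing the job in while still pressing.

```bash
python3 -c "
from h import *
order.job_done(); o=telemetry.get_obs(); print(o['time'],o['wrist_force'],o['ee_pos'])"
```

```text
the job is handed in; nothing more can be done
the job is handed in; nothing more can be done
```

The larger grey case is shut. I handed the job in at about 10 s of robot time (limit 64 s), with the shut fingertips still pressing on the middle of the lid's front edge.

- **Closing:** I swept the lid down from about 74° with the fingertips behind it. I then moved to the middle of the front edge and pressed in small steps. The resistance dropped near z = 0.067 m, where the catch should let go. The catch took only about 7 N at the readings I took, less than the 10 N stated.
- **Final checks:** The lid is level (slope 0.0015) and the fingertip stopped at z = 0.062 m, where 0.0625 m is expected. The push held at 21–22 N down, with about 9 N sideways. The camera put the lid's face at 0.060 m, about 2.5 mm low; the calibration is good to about 2 mm.
- **Other things:** In the last side picture the smaller case's base is open, but its lid is hidden behind the arm there. The scene picture just before pressing showed that lid still up. The padlock, screwdriver, carton and cartridge looked undisturbed. The tape roll was mostly hidden by the arm, and the tub and tape measure were not checked again at the end.
- **Disagreed or failed:** Two plane fits of the lid partway down gave wrong angles because the gripper was in view. I relied on the pictures and the force readings for those stages instead. The state reading after handing in was refused, so the force during that last second is not confirmed.

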